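Wind the die clamp shut with its crank

TASK

Pick up the loose crank by its black knob, set it down over the square upright shaft of the die clamp until it is fully seated, and wind it clockwise (seen from above) round full circles until the moving jaw has closed up against the blue die. Then let go of the knob and leave the crank standing on the shaft.

Things in the scene. Friction and masses are not known exactly. Their poses are not given: they have to be found in the camera images.
- crank: Loose bare-steel crank standing on its 44 x 44 mm hub, 48 tall, 0.28 kg. Origin: centre of the hub's underside; z up, +x along the arm (to x = 80) to the knob; round counterweight at x = -54. In the underside: a square socket, 25 mm wide, 34 deep, square to x and y, mouth flared to 37 over the lowest 10 mm. Balanced at the hub. The T-handled key and the handwheel nearby are not it.
- crank_grip (a point): Middle of the crank's upright round black knob, 25 mm across, 53 tall, 65 mm out from the hub's axis (+x), 78 mm above the hub's underside; the arm's top is 31 mm below this point. The knob spins endlessly on its pin against 0.06 N m: holding it, a gripper can keep its own yaw while the crank goes round, yet a carried crank keeps its heading. Axes as crank.
- shaft_top (a point): Top centre of the die clamp's upright square steel shaft, 19 x 19 mm, 36 tall, its last 8 mm tapered to 11 x 11; z up, x and y square to its sides (turn with it). Crank fits at any quarter turn within 10 degrees; seated, the hub's underside is 34 mm below this point. Turns against 0.15 N m, stays put. Below: grey gearbox 90 x 100, 60 tall; jaws and blue die beyond it, under 71. Clamp bolted down.
- shaft (a joint): What is still to wind, rad: 8.2 to 12.6 (1.3 to 2 turns) at the start, falling to 0, a solid stop, as the shaft turns clockwise seen from above. The steel moving jaw, the one next to the gearbox, follows: its gap to the blue die is 3.18 mm per rad (20 mm a turn), 26 to 40 mm at the start, 0 closed.
Things that resemble listed ones, but are neither listed nor needed, are in the scene too. What is shaped like the crank but orange is not meant.

How it is judged:
By the outcome, as a careful person would: the job done as asked, in the order asked, and still so for the second after the job is handed in, with the robot touching nothing.
It also fails if it takes over 58 s, if anything falls off the work surface, if the arm or the gripper's body presses on something with over 40 N, if the wrist force passes 120 N, or if a joint passes its speed limit or range.

ROBOT

A 6-joint arm with a two-finger parallel gripper is mounted at the origin on the work surface. World frame = base frame: x ahead of the robot, y to its left, z up, the work surface at z = 0. Lengths are in m, angles in rad, forces in N, time in s.
With the tool pointing down it reaches from about 0.325 to 0.9 m from the base axis. Payload 6.1 kg.
Tool frame: the origin (TCP) lies on the mounting face of the last link; the fingertips stand 182 mm ahead of it and the grasp point (between the pads) lies 164 mm ahead of it; z points along the fingers, y is the line along which they close (so a half turn about z gives the same grasp; the last joint's range is limited). The gripper opens to 87 mm and grips with 3 to 60 N. Pads are 19 mm wide; open, the fingers measure 117 mm over their backs; the gripper's body (75 mm by 190 mm) begins 51 mm behind the grasp point.
Start: joints at [-1.343, 0.22, 1.526, -0, 1.395, -0.126], TCP at [0.217, -0.586, 0.405] pointing down, gripper open.
Joint ranges: [-2.98, 2.98], [-0.91, 2.08], [0.09, 2.57], [-1.24, 4.39], [0.2, 2.65], [-2.68, 2.68]. Speed limits (rad/s): [2.57, 2.57, 3.01, 3.14, 3.14, 3.14].

INTERFACE

Orientations are given as a unit quaternion [x, y, z, w].
In Python, from rig import telemetry, read_camera, order gives the robot as it stands.
- The arm moves only by the tool arm_command, never from a script. Its argument "steps" is a list of rows, each a list of 7 numbers: the shift along the tool's x, y, z in units of 40 mm (1.0 is 40 mm), then the turn, a rotation vector about the tool's x, y, z in units of 6 degrees (1.0 is 6 degrees), then the closure, from 0 (fully open) to 1 (shut). A call has 1 to 20 rows; each row shifts and turns the commanded pose from where the row before left it, along the tool's axes as they then stand; what a row does not reach is not made up. A row lasts 1/8 s, in which the tool goes at most 62.5 mm and 10.7 degrees, less where a joint would pass 70% of its speed; a pose out of reach is approached as far as the arm can. A call is refused whole if a number of a shift passes 1 or a number of a turn 1, either way. A call with a gripper value outside its range is refused whole. The fingers move at their own pace and stop on an object; the grip force is fixed at half the most. Time passes only in rows, so rows that do not move let the fingers close. It gives the time, the measured TCP pose, the force, the opening and the grip force at its end, in the units of the state.
- telemetry.get_obs(): the state, without advancing time (a new reading comes with each control period).
- read_camera(name): name is "side" or "top" or "wrist"; returns a dict with "img" (384x512x3 uint8, red, green, blue), "fx", "fy", "cx", "cy" (pixels), "R" (3x3) and "t" (3): a world point X has camera coordinates R X + t. Camera axes: x right, y down, z forward; pixel columns grow to the right and rows downward; lengths in m; the calibration is good to about 2 mm. A picture is of the moment at which its call begins. There is no depth.
- order.job_done(): hands the job in; it is judged then, once.
The state is a dict: "t": time; "joint_positions": joint angles; "qvel": joint speeds; "joint_torque": joint torques, N m; "ee_pos": TCP position; "eef_rot": TCP orientation; "contact_force": force on the tool from outside, world axes, zero at the start; "ft_torque": the same for the moment, N m; "grip_width": opening from 0.0 (shut) to 1.0 (fully open); "grip_force": force on a finger pad.
Only numpy, scipy, OpenCV 4.12 (cv2) and the standard library are available. Lean on these libraries where they do the work, as an engineer would, in place of code of your own. Each camera call takes 0.05 s, during which the arm holds its last target. There are 200 camera calls.

## Working session

There is one attempt and no reset: what is moved stays moved. The work goes in short steps, Python scripts to look and compute and a tool call to move; the robot and the scene stay as the last step left them, time stands still between calls to the robot, and variables do not carry over. Pictures are saved under pics/ and viewed, at most 10 in all, crops included, and the job is handed in when it is done.

Besides the shell and the picture viewer there is one more tool, called after ">>>" as name(argument=value, ...), one argument or row to a line, values as JSON. arm_command: Moves the arm, as the interface text tells. Its arguments: {"type":"object","properties":{"steps":{"type":"array","items":{"type":"array","items":{"type":"number"}}}},"required":["steps"]}

```bash
mkdir -p pics; ls; python3 - <<'E'
from rig import telemetry, read_camera
import cv2, numpy as np
o=telemetry.get_obs();print(o)
ims=[]
for n in("top","side"):
    c=read_camera(n);print(n,c["fx"],c["cx"],c["cy"],np.round(c["R"],3).tolist(),np.round(c["t"],3))
    cv2.imwrite(f"pics/{n}0.png",cv2.resize(c["img"][:,:,::-1],(800,600),interpolation=cv2.INTER_CUBIC))
    cv2.imwrite(f"/tmp/{n}.png",c["img"][:,:,::-1])
E
```

```text
pics
{'t': 0.0, 'joint_positions': array([-1.34308061e+00,  2.21237370e-01,  1.52763813e+00, -1.43260859e-05,
        1.39463613e+00, -1.26108899e-01]), 'qvel': array([-0.00064135,  0.00090125,  0.00032521,  0.00154706,  0.00050648,
        0.00026512]), 'joint_torque': array([ 1.90672712e-03, -4.94612825e+01, -3.87370920e+01,  7.02543743e-02,
        5.73726639e-02, -1.42359572e-04]), 'ee_pos': array([ 0.21648325, -0.58602556,  0.40361562]), 'eef_rot': array([ 9.84391115e-01,  1.75992080e-01, -5.57660544e-05, -9.57889563e-04]), 'contact_force': array([ 0.3590265 , -0.57207148, -1.07553044]), 'ft_torque': array([-0.06845047,  0.0582646 ,  0.05232765]), 'grip_force': 0.0, 'grip_width': 0.9995623037072234}
top 463.95323130194316 259.86869935213383 184.60652017270445 [[0.001, -1.0, -0.009], [-0.998, -0.0, -0.056], [0.056, 0.009, -0.998]] [0.102 0.422 1.154]
side 467.32315079863935 253.69770927855873 198.37456539470836 [[-0.887, -0.462, -0.023], [-0.275, 0.566, -0.777], [0.372, -0.683, -0.629]] [0.417 0.122 1.14 ]
```

View pics/top0.png

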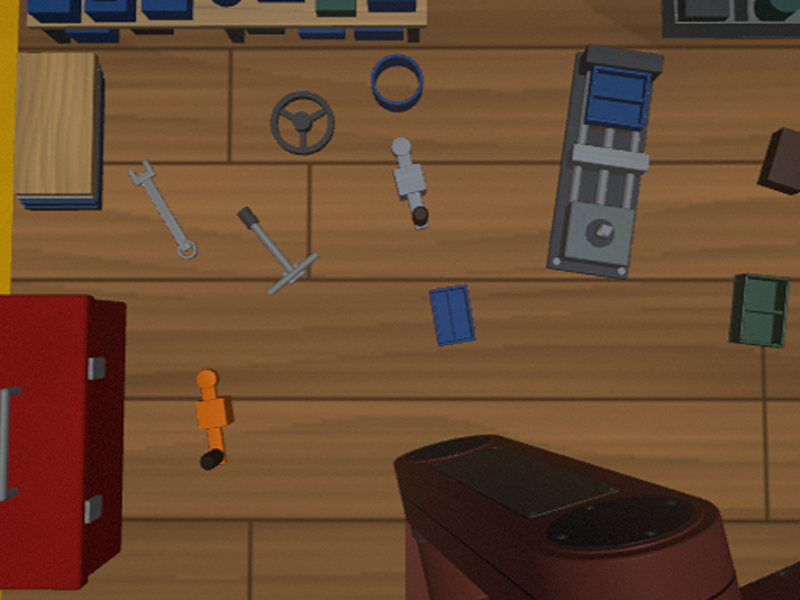

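View pics/side0.png

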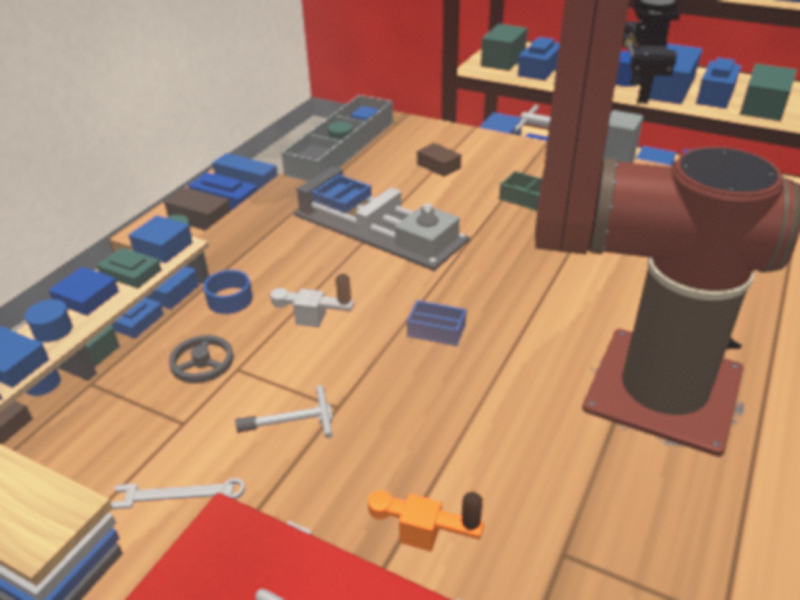

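The top view shows the steel crank with hub at (410,180) and knob at (420,215). The clamp's shaft is at (605,230), its moving jaw at (610,158) and the die at (617,98).

Candidates for the crank:
- Steel crank (410,180): the only bare-steel item with a hub, arm, black knob and round counterweight, so it fits.
- Orange crank (213,415): excluded by colour.
- T-key (285,265) and handwheel (302,122): not it.

I'll confirm this in a crop.

```bash
python3 - <<'E'
import cv2, numpy as np
t=cv2.imread("/tmp/top.png");s=cv2.imread("/tmp/side.png")
def cr(i,u,v,w=66,h=50): return cv2.resize(i[v:v+h,u:u+w],(400,300),interpolation=cv2.INTER_CUBIC)
# scale 6.06 /6
a=np.vstack([np.hstack([cr(t,232,88,),cr(t,355,125)]),np.hstack([cr(s,170,168),cr(s,240,115)])])
cv2.imwrite("pics/crop1.png",a)
E
```

```text
(no output)
```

View pics/crop1.png

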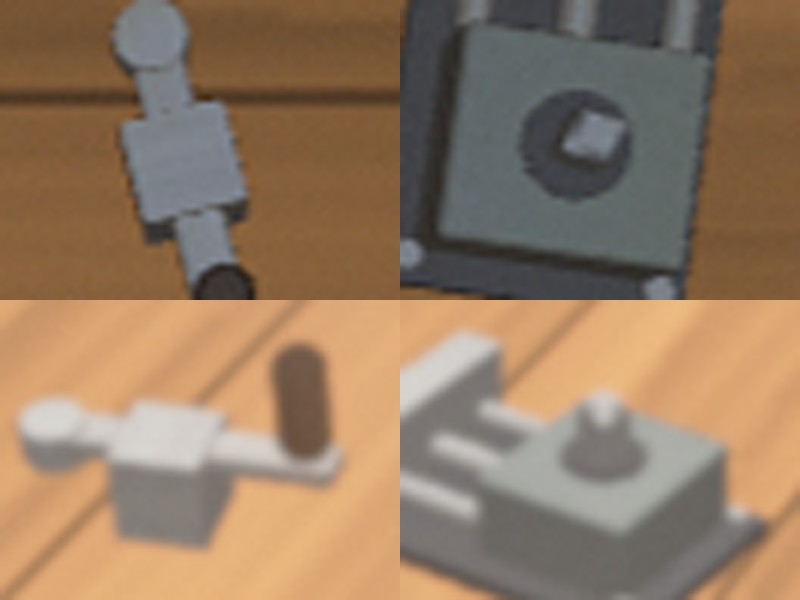

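The crop confirms it: the steel crank has a hub, a counterweight and a black knob, and the clamp has a bright tapered shaft tip at crop (594,137). Next I'll measure.

```bash
cat > h.py <<'E'
import numpy as np, cv2
from rig import telemetry, read_camera
def ray(c,p):
    d=np.linalg.inv(c["R"])@np.array([(p[0]-c["cx"])/c["fx"],(p[1]-c["cy"])/c["fy"],1.]); return -np.linalg.inv(c["R"])@c["t"],d
def onz(c,p,z):
    o,d=ray(c,p); return o+d*(z-o[2])/d[2]
def tri(c1,p1,c2,p2):
    o1,d1=ray(c1,p1);o2,d2=ray(c2,p2)
    s=np.linalg.lstsq(np.c_[d1,-d2],o2-o1,rcond=None)[0]
    a,b=o1+s[0]*d1,o2+s[1]*d2; return (a+b)/2,np.linalg.norm(a-b)
def proj(c,X):
    q=np.asarray(c["R"])@X+c["t"]; return np.array([c["fx"]*q[0]/q[2]+c["cx"],c["fy"]*q[1]/q[2]+c["cy"]])
def blobs(m,off=(0,0),amin=20):
    out=[]
    for k in cv2.findContours(m.astype(np.uint8),cv2.RETR_EXTERNAL,cv2.CHAIN_APPROX_NONE)[0]:
        if cv2.contourArea(k)<amin: continue
        out.append((cv2.contourArea(k),np.round(np.array(cv2.minAreaRect(k)[0])+off,1),np.round(cv2.minAreaRect(k)[1],1),round(cv2.minAreaRect(k)[2],1)))
    return out
def R_tool(o):
    from scipy.spatial.transform import Rotation as Ro
    return Ro.from_quat(o["eef_rot"])
E
python3 - <<'E'
from h import *
T=read_camera("top");S=read_camera("side")
h=onz(T,(262,114.3),.048);print("hub",h, "cw",onz(T,(256.7,94.3),.048))
p,e=tri(T,(387,147.6),S,(273.5,133));print("shaft",p,e)
i=T["img"].astype(int);u0,v0=250,125;w=i[v0:155,u0:290]
print("knob top",[ (b,onz(T,b[1],.1045)) for b in blobs(w.max(2)<65,(u0,v0))])
i=S["img"].astype(int);u0,v0=205,165;w=i[v0:200,u0:235];print("knob side",blobs(w.max(2)<120,(u0,v0)))
# gearbox corners in top (crop px)
for q in[(470,25),(712,55),(685,270),(440,232)]: print(onz(T,(355+(q[0]-400)/6.06,125+q[1]/6),.066))
# moving jaw
E
```

```text
hub [0.5926626  0.09729674 0.048     ] cw [0.64242451 0.11037899 0.048     ]
shaft [ 0.50426858 -0.19755685  0.08771472] 0.0013212249585265053
knob top [((85.5, array([268.5, 138. ]), array([12.,  9.]), 90.0), array([0.52514893, 0.08189178, 0.1045    ]))]
knob side [(83.0, array([219., 185.]), array([16.,  6.]), 90.0)]
[ 0.55249146 -0.15457048  0.066     ]
[ 0.54030121 -0.25026519  0.066     ]
[ 0.45384437 -0.23818579  0.066     ]
[ 0.46907551 -0.14172943  0.066     ]
```

Measured positions:
- Hub at (0.593, 0.097), heading about 195°.
- Knob at about (0.528, 0.081), 65 mm from the hub, which matches the description.
- Shaft at about (0.504, -0.198), with its top near 0.096.

I'll move above the knob and align the finger closing line with the crank arm.

>>> arm_command(
  steps=[
    [0.94,-0.92,0,0,0,0,0],
    [0.94,-0.92,0,0,0,0,0],
    [0.94,-0.92,0,0,0,0,0],
    [0.94,-0.92,0,0,0,0,0],
    [0.94,-0.92,0,0,0,0,0],
    [0.94,-0.92,0,0,0,0,0],
    [0.94,-0.92,0,0,0,0,0],
    [0.94,-0.92,0,0,0,0,0],
    [0.94,-0.92,0,0,0,0,0],
    [0.94,-0.92,0,0,0,0,0],
    [0.94,-0.92,0,0,0,0,0],
    [0.94,-0.92,0,0,0,0,0],
    [0.94,-0.92,0,0,0,0,0],
    [0.94,-0.92,0,0,0,0,0],
  ],
)

```text
t: 1.95
ee_pos: [0.5323, 0.0811, 0.4047]
eef_rot: [0.984, 0.176, 0.0, 0.0]
contact_force: [0.3, -0.9, 0.1]
grip_width: 0.999
grip_force: 0.0
```

>>> arm_command(
  steps=[
    [0,0,0,0,0,-1,0],
    [0,0,0,0,0,-1,0],
    [0,0,0,0,0,-1,0],
    [0,0,0,0,0,-1,0],
    [0,0,0,0,0,-1,0],
    [0,0,0,0,0,-1,0],
    [0,0,0,0,0,-1,0],
    [0,0,0,0,0,-1,0],
    [0,0,0,0,0,-1,0],
    [0,0,0,0,0,-1,0],
    [0,0,0,0,0,-1,0],
    [0,0,0,0,0,-1,0],
    [0,0,0,0,0,-1,0],
    [0,0,0,0,0,-1,0],
  ],
)

```text
t: 3.7
ee_pos: [0.5317, 0.0794, 0.4045]
eef_rot: [0.612, 0.791, -0.0, -0.0]
contact_force: [0.1, 1.1, -0.5]
grip_width: 1.0
grip_force: 0.0
```

```bash
cat >> h.py <<'E'
def st():
    o=telemetry.get_obs();R=R_tool(o).as_matrix()
    print("t%.2f"%o["t"],"tcp",np.round(o["ee_pos"],4),"yaw%.1f tilt%.1f"%(np.degrees(np.arctan2(R[1,0],R[0,0])),np.degrees(np.arccos(-R[2,2]))),"F",np.round(o["contact_force"],1),"T",np.round(o["ft_torque"],2),"w%.3f gf%.1f"%(o["grip_width"],o["grip_force"]),"q",np.round(o["joint_positions"],2))
    return o,R
def delta(target):
    o,R=st();print("rows units",np.round(R.T@(np.array(target)-o["ee_pos"])/.04,2))
E
python3 - <<'E'
from h import *
o,R=st()
c=read_camera("wrist");cv2.imwrite("/tmp/w.png",c["img"][:,:,::-1]);cv2.imwrite("pics/w1.png",c["img"][:,:,::-1])
print(proj(c,[.528,.081,.1045]),proj(c,[.5927,.0973,.048]),"cam pos",-np.array(c["R"]).T@c["t"],np.round(c["R"],2).tolist())
E
```

```text
t3.70 tcp [0.5317 0.0794 0.4045] yaw104.5 tilt0.0 F [ 0.1  1.1 -0.5] T [ 0.06 -0.14  0.01] w1.000 gf0.0 q [ 0.    0.01  1.75  0.    1.38 -0.25]
[254.2962807 183.3501675] [320.09058398 169.91587595] cam pos [0.51218453 0.15119661 0.38507724] [[0.97, 0.25, 0.0], [0.24, -0.93, 0.27], [0.07, -0.26, -0.96]]
```

View pics/w1.png

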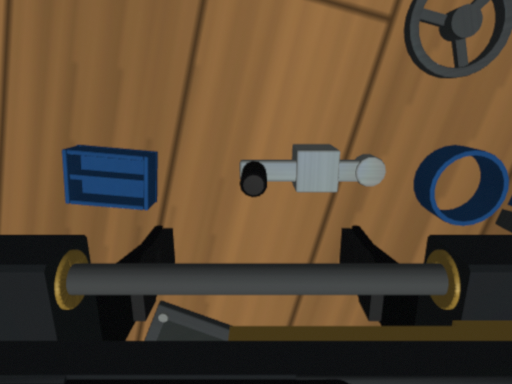

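The wrist view shows the knob top at (254,183), exactly where predicted, with the crank arm running horizontally along the finger line. I'll descend and grip.

>>> arm_command(
  steps=[
    [0.06,-0.08,0.7,0,0,0,0],
    [0,0,0.8,0,0,0,0],
    [0,0,0.8,0,0,0,0],
    [0,0,0.8,0,0,0,0],
    [0,0,0.6,0,0,0,0],
    [0,0,0.34,0,0,0,0],
    [0,0,0,0,0,0,0],
    [0,0,0,0,0,0,0.6],
    [0,0,0,0,0,0,0.8],
    [0,0,0,0,0,0,1],
    [0,0,0,0,0,0,1],
    [0,0,0,0,0,0,1],
    [0,0,0,0,0,0,1],
  ],
)

```text
t: 5.38
ee_pos: [0.5281, 0.0809, 0.2432]
eef_rot: [0.614, 0.789, -0.0, 0.0]
contact_force: [0.2, 0.3, 0.9]
grip_width: 0.4
grip_force: 0.0
```

```bash
python3 - <<'E'
from h import *
st()
E
```

```text
t5.38 tcp [0.5281 0.0809 0.2432] yaw104.3 tilt0.0 F [0.2 0.3 0.9] T [ 0.   -0.08  0.  ] w0.400 gf0.0 q [ 0.    0.18  1.89 -0.    1.06 -0.24]
```

>>> arm_command(
  steps=[
    [0,0,0,0,0,0,1],
    [0,0,0,0,0,0,1],
    [0,0,0,0,0,0,1],
    [0,0,0,0,0,0,1],
    [0,0,-0.1,0,0,0,1],
    [0,0,-0.3,0,0,0,1],
  ],
)

```text
t: 6.12
ee_pos: [0.5275, 0.0809, 0.2586]
eef_rot: [0.614, 0.789, -0.001, -0.001]
contact_force: [-0.3, 0.9, -1.9]
grip_width: 0.278
grip_force: 30.0
```

>>> arm_command(
  steps=[
    [0,0,-0.5,0,0,0,1],
    [0,0,-0.6,0,0,0,1],
    [0,0,-0.6,0,0,0,1],
    [0,0,-0.6,0,0,0,1],
    [0,0,-0.6,0,0,0,1],
    [0,0,-0.2,0,0,0,1],
    [0,0,0,0,0,0,1],
  ],
)

```text
t: 7.0
ee_pos: [0.5282, 0.0809, 0.3836]
eef_rot: [0.614, 0.789, 0.0, 0.0]
contact_force: [-0.3, 1.1, -3.5]
grip_width: 0.274
grip_force: 30.0
```

```bash
python3 - <<'E'
from h import *
o,R=st()
ims=[]
for n in("wrist","side","top"):
    c=read_camera(n);cv2.imwrite(f"/tmp/{n}2.png",c["img"][:,:,::-1]);
    if n=="wrist": ims.append(c["img"][:300,:400])
    if n=="side": ims.append(cv2.resize(c["img"][60:210,150:350],(400,300),interpolation=cv2.INTER_CUBIC))
cv2.imwrite("pics/g2.png",np.hstack(ims)[:,:,::-1])
E
```

```text
t7.00 tcp [0.5282 0.0809 0.3836] yaw104.3 tilt0.1 F [-0.3  1.1 -3.5] T [ 0.01  0.05 -0.02] w0.274 gf30.0 q [ 0.    0.02  1.79 -0.    1.33 -0.24]
```

View pics/g2.png

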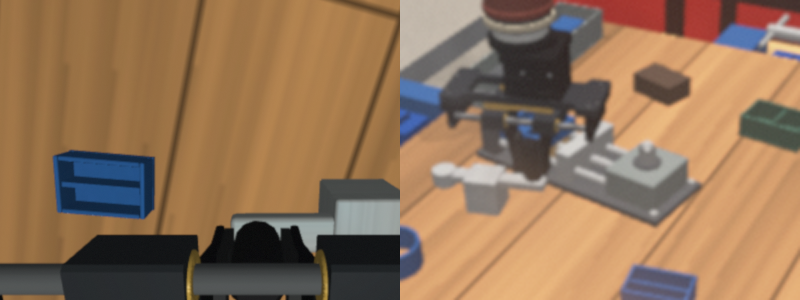

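The crank is held level and clear of the table; in the wrist crop the hub is at (320–400,180+). I'll carry it past the shaft to look at the shaft from close up.

>>> arm_command(
  steps=[
    [-0.2,-0.12,0,0,0,0,1],
    [-0.45,-0.27,0,0,0,0,1],
    [-0.68,-0.41,0,0,0,0,1],
    [-0.68,-0.41,0,0,0,0,1],
    [-0.68,-0.41,0,0,0,0,1],
    [-0.68,-0.41,0,0,0,0,1],
    [-0.68,-0.41,0,0,0,0,1],
    [-0.68,-0.41,0,0,0,0,1],
    [-0.68,-0.41,0,0,0,0,1],
    [-0.68,-0.41,0,0,0,0,1],
    [-0.68,-0.41,0,0,0,0,1],
    [-0.68,-0.41,0,0,0,0,1],
    [-0.45,-0.27,0,0,0,0,1],
    [-0.2,-0.12,0,0,0,0,1],
    [0,0,0,0,0,0,1],
  ],
)

```text
t: 9.02
ee_pos: [0.4185, -0.2815, 0.3828]
eef_rot: [0.614, 0.789, 0.0, -0.0]
contact_force: [0.1, -0.1, -2.5]
grip_width: 0.283
grip_force: 30.0
```

>>> arm_command(
  steps=[
    [0,0,0,0,0,0.4,1],
    [0,0,0,0,0,0.8,1],
    [0,0,0,0,0,0.8,1],
    [0,0,0,0,0,0.8,1],
    [0,0,0,0,0,0.8,1],
    [0,0,0,0,0,0.5,1],
    [0,0,0,0,0,0.3,1],
    [0,0,0,0,0,0,1],
  ],
)

```text
t: 10.02
ee_pos: [0.419, -0.2807, 0.3831]
eef_rot: [0.778, 0.629, 0.0, -0.0]
contact_force: [-0.1, 1.0, -2.5]
grip_width: 0.274
grip_force: 30.0
```

```bash
python3 - <<'E'
from h import *
o,R=st()
c=read_camera("wrist");cv2.imwrite("/tmp/w3.png",c["img"][:,:,::-1])
s=proj(c,[.504,-.1975,.096]);print("shaft pred",s)
g=o["ee_pos"]+.164*R[:,2]; hub=g+.065*R[:,1]-[0,0,.030];print("hub pred",proj(c,hub))
u,v=int(s[0])-66,max(int(s[1])-50,0)
a=cv2.resize(c["img"][v:v+100,u:u+132],(800,600),interpolation=cv2.INTER_CUBIC)
print("crop origin",u,v)
a=np.hstack([cv2.resize(c["img"],(400,300)),a[:,:][::2,::2]])
cv2.imwrite("pics/w3.png",a[:,:,::-1])
E
```

```text
t10.03 tcp [ 0.419  -0.2807  0.3831] yaw77.9 tilt0.0 F [-0.1  1.  -2.5] T [0.03 0.02 0.01] w0.274 gf30.0 q [-0.75 -0.05  1.86  0.    1.34 -0.54]
shaft pred [346.07712227  61.27138834]
hub pred [374.57813477 234.10462394]
crop origin 280 11
```

View pics/w3.png

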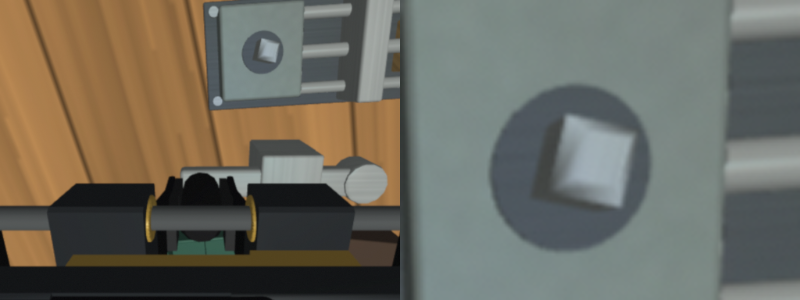

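```bash
python3 - <<'E'
from h import *
c=read_camera("wrist");i=c["img"].astype(int)
o,R=st()
g=o["ee_pos"]+.164*R[:,2]
for n,d,z in(("hub",.065,.03),("cw",.119,.03),("cw25",.119,.036)): print(n,proj(c,g+d*R[:,1]-[0,0,z]))
for k in(-22,22): print("hub far edge pred",proj(c,g+.065*R[:,1]+k/1000*R[:,1]+.022*R[:,0]-[0,0,.03]),"near",proj(c,g+.065*R[:,1]+k/1000*R[:,1]-.022*R[:,0]-[0,0,.03]))
lum=i.mean(2)
# shaft
u0,v0=315,38
w=lum[v0:92,u0:372]
print(np.round(w[::4,::4]).astype(int))
for th in(130,145,160):
  for b in blobs(w>th,(u0,v0),60):
    print(th,b)
  ks=max(cv2.findContours((w>th).astype(np.uint8),cv2.RETR_EXTERNAL,cv2.CHAIN_APPROX_NONE)[0],key=cv2.contourArea)
  B=cv2.boxPoints(cv2.minAreaRect(ks))+[u0,v0]
  P=np.array([onz(c,q,.088)[:2] for q in B]);e=np.roll(P,-1,0)-P
  print("ctr",P.mean(0),"len",np.linalg.norm(e,axis=1),"ang mod90",np.degrees(np.arctan2(e[:,1],e[:,0]))%90)
cv2.imwrite("pics/w4.png",cv2.resize(np.uint8(c["img"][165:265,300:500]),(800,400),interpolation=cv2.INTER_CUBIC)[:,:,::-1])
E
```

```text
t10.12 tcp [ 0.4189 -0.2809  0.3831] yaw77.9 tilt0.0 F [-1.   0.4 -3.1] T [0.09 0.07 0.  ] w0.278 gf30.0 q [-0.75 -0.05  1.86  0.    1.34 -0.54]
hub [374.52421967 234.32199531]
cw [471.25757702 234.25020445]
cw25 [464.87133508 230.14773523]
hub far edge pred [337.66672866 196.57187928] near [332.707278   269.79282529]
hub far edge pred [419.09508615 196.51517435] near [409.09776422 269.73285163]
[[135 133 131 131 130 120 118 126 130 130 130 129 128 129 127]
 [133 132 126  88  85  86  85  84  85 115 132 131 130 129 127]
 [132 110  87  86  86  87  86  85  86  85 103 131 130 128 127]
 [122  88  87  86  83 157 147 110  88  85  84 118 130 130 129]
 [ 84  86  85  82  69 156 165 163 147 126 104  83 130 129 131]
 [ 87  87  87  75  70 143 159 172 170 169 160  85 129 132 130]
 [ 85  84  85  68  86 129 165 172 170 169 133  85 123 132 131]
 [ 87  88  87  67  97 132 170 173 171 165 122  84 122 131 130]
 [ 86  86  83  67  93 144 165 172 171 167 101  84 128 130 130]
 [ 85  86  77  68  86 100 114 135 151 165  88  86 129 130 129]
 [ 87  86  86  84  78  72  72  89 124 156  86 109 130 131 132]
 [ 85  8
[... 207 characters left out ...]
 87. ]), array([ 8.3, 18.4]), 42.3)
130 (102.5, array([367.5,  62.5]), array([21.,  7.]), 90.0)
130 (447.5, array([343.4,  63.7]), array([22.9, 26.6]), 10.0)
ctr [ 0.50377993 -0.19867576] len [0.01898047 0.01754363 0.01905424 0.01789929] ang mod90 [70.64087933 68.70720579 71.70358301 68.51985562]
145 (359.5, array([343.5,  63.8]), array([21.4, 25.8]), 9.5)
ctr [ 0.50386915 -0.19882258] len [0.01840137 0.01638694 0.01846592 0.01670916] ang mod90 [71.27468949 69.2010617  72.26801081 69.02910964]
160 (256.0, array([343.5,  63.3]), array([24. , 20.1]), 21.3)
ctr [ 0.50389855 -0.19839557] len [0.01419636 0.01852016 0.01429336 0.01878608] ang mod90 [58.36185275 58.47668106 59.42769972 58.18673532]
```

View pics/w4.png

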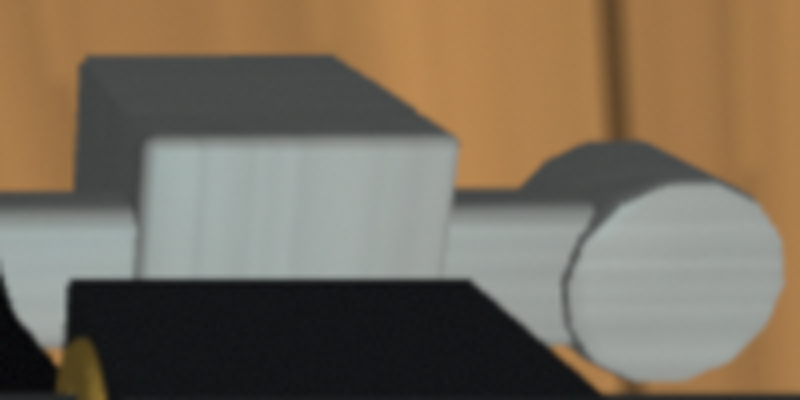

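```bash
python3 - <<'E'
from h import *
c=read_camera("wrist");o,R=st()
K=np.array([[c["fx"],0,c["cx"]],[0,c["fy"],c["cy"]],[0,0,1.]])
g=o["ee_pos"]+.164*R[:,2]
px=np.array([[337,199.2],[414.5,199.7],[320.8,179.2],[383.8,179.0]])
H=lambda dy,dx,dz,sc=.0: [g+(.065+dy+k)*R[:,1]+(.022+dx)*R[:,0]+[0,0,z+dz] for z in(-.030,-.078) for k in(-.022,.022)]
print(np.round([proj(c,q) for q in H(0,0,0)],1).tolist())
from scipy.optimize import least_squares
r=least_squares(lambda p:np.ravel([proj(c,q) for q in H(*p)]-px),[0,0,0]);print(np.round(r.x*1000,1),np.round(r.fun,1))
cs=[(335.1,48.7),(358.2,54.3),(352.3,80.3),(329.5,75.3)]
P=np.array([onz(c,q,.084)[:2] for q in cs]);e=np.roll(P,-1,0)-P
print("shaft",P.mean(0),np.linalg.norm(e,axis=1),np.degrees(np.arctan2(e[:,1],e[:,0]))%90)
# collar circle on gearbox top for shaft axis
T=cv2.imread("/tmp/top.png").mean(2);
u0,v0=315,35;w=c["img"][30:105,300:375].mean(2)
k=max(cv2.findContours((w<105).astype(np.uint8),cv2.RETR_EXTERNAL,cv2.CHAIN_APPROX_NONE)[0],key=cv2.contourArea)
(e0,ax,_)=cv2.fitEllipse(cv2.convexHull(k));e0=np.array(e0)+[300,30];print("collar",e0,ax,onz(c,e0,.062))
E
```

```text
t10.18 tcp [ 0.4189 -0.281   0.3831] yaw77.9 tilt0.0 F [ 0.2  0.8 -2.3] T [ 0.03  0.09 -0.03] w0.276 gf30.0 q [-0.75 -0.05  1.86  0.    1.34 -0.54]
[[337.7, 196.6], [419.1, 196.6], [321.3, 176.3], [386.3, 176.3]]
[ 1.4 -3.8 -7.4] [-0.3  0.2  0.1 -0.4  0.3  0.1 -0.   0.2]
shaft [ 0.50497928 -0.1994659 ] [0.01854615 0.01933701 0.01857063 0.01963032] [65.39914138 68.71718613 66.30950558 68.60282798]
collar [335.64461136  66.13175201] (51.66218566894531, 56.22849655151367) [ 0.50375707 -0.1983854   0.062     ]
```

>>> arm_command(
  steps=[
    [0.15,0,0,0,0,0.25,1],
    [0.3,0.03,0,0,0,0.25,1],
    [0.45,0.05,0,0,0,0.25,1],
    [0.5,0.06,0,0,0,0.25,1],
    [0.5,0.08,0,0,0,0.25,1],
    [0.45,0.1,0,0,0,0.25,1],
    [0.3,0.08,0,0,0,0.25,1],
    [0.15,0,0,0,0,0,1],
    [0,0,0,0,0,0,1],
  ],
)

```text
t: 11.3
ee_pos: [0.4674, -0.1791, 0.3831]
eef_rot: [0.832, 0.555, -0.0, -0.0]
contact_force: [-1.3, -0.2, -2.9]
grip_width: 0.276
grip_force: 30.0
```

```bash
python3 - <<'E'
from h import *
delta([.4442,-.1697,.36])
E
```

```text
t11.30 tcp [ 0.4674 -0.1791  0.3831] yaw67.4 tilt0.0 F [-1.3 -0.2 -2.9] T [ 0.01  0.11 -0.01] w0.276 gf30.0 q [-0.52 -0.06  1.87 -0.    1.34 -0.13]
rows units [-0.01 -0.63  0.58]
```

>>> arm_command(
  steps=[
    [0,-0.2,0,0,0,0,1],
    [0,-0.25,0.1,0,0,0,1],
    [0,-0.18,0.2,0,0,0,1],
    [0,0,0.2,0,0,0,1],
    [0,0,0.08,0,0,0,1],
    [0,0,0,0,0,0,1],
  ],
)

```text
t: 12.05
ee_pos: [0.4442, -0.1698, 0.3595]
eef_rot: [0.832, 0.555, -0.0, -0.0]
contact_force: [0.8, -0.5, -2.5]
grip_width: 0.278
grip_force: 30.0
```

```bash
python3 - <<'E'
from h import *
o,R=st();g=o["ee_pos"]+.164*R[:,2]
hub=g+.0664*R[:,1]-.0038*R[:,0]
c=read_camera("side");T=read_camera("top")
for n,C in(("side",c),("top",T)):
    print(n,"hub top c",proj(C,hub-[0,0,.03]),"-7mm",proj(C,hub-[0,0,.037]),"hub bot",proj(C,hub-[0,0,.078]),"shaft",proj(C,[.504,-.1987,.096]),proj(C,[.504,-.1987,.062]))
p=proj(c,hub-[0,0,.06]).astype(int);q=proj(T,hub).astype(int);print(p,q)
f=lambda i,p:cv2.resize(i[p[1]-38:p[1]+38,p[0]-50:p[0]+50],(400,304),interpolation=cv2.INTER_CUBIC)
cv2.imwrite("pics/a5.png",np.hstack([f(c["img"],p),f(T["img"],q)])[:,:,::-1])
E
```

```text
t12.05 tcp [ 0.4442 -0.1698  0.3595] yaw67.4 tilt0.0 F [ 0.8 -0.5 -2.5] T [ 0.01  0.08 -0.02] w0.278 gf30.0 q [-0.53 -0.11  1.95  0.    1.29 -0.14]
side hub top c [273.65034834 109.68522416] -7mm [273.64103887 111.83601782] hub bot [273.58769748 124.15962886] shaft [273.53548994 130.45058977] [273.49392515 140.140116  ]
top hub top c [397.10662803 143.20673063] -7mm [396.19611797 143.66653755] hub bot [391.10362551 146.23824258] shaft [388.55390996 147.4893814 ] [384.77219861 149.40025   ]
[273 118] [401 141]
```

View pics/a5.png

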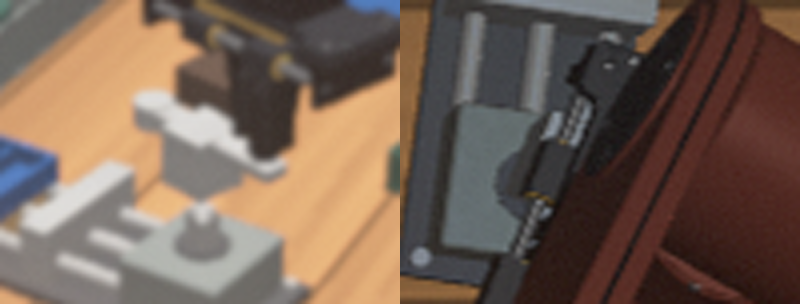

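The side crop shows the hub directly above the shaft tip (hub centre column ≈205, tip at (202,212)). I'll descend gently.

>>> arm_command(
  steps=[
    [0,0,0.15,0,0,0,1],
    [0,0,0.15,0,0,0,1],
    [0,0,0.15,0,0,0,1],
    [0,0,0.15,0,0,0,1],
    [0,0,0.15,0,0,0,1],
    [0,0,0.1,0,0,0,1],
  ],
)

```text
t: 12.9
ee_pos: [0.4441, -0.1697, 0.3254]
eef_rot: [0.832, 0.555, -0.0, -0.0]
contact_force: [-0.1, -0.2, -2.4]
grip_width: 0.277
grip_force: 30.0
```

```bash
python3 -c "
from h import *
st()"
```

```text
t12.90 tcp [ 0.4441 -0.1697  0.3254] yaw67.4 tilt0.0 F [-0.1 -0.2 -2.4] T [-0.01  0.06  0.  ] w0.277 gf30.0 q [-0.53 -0.07  1.99 -0.    1.22 -0.14]
```

>>> arm_command(
  steps=[
    [0,0,0.1,0,0,0,1],
    [0,0,0.1,0,0,0,1],
    [0,0,0.1,0,0,0,1],
  ],
)

```text
t: 13.28
ee_pos: [0.4442, -0.1698, 0.3138]
eef_rot: [0.832, 0.555, 0.0, 0.0]
contact_force: [-0.2, -0.6, -2.3]
grip_width: 0.276
grip_force: 30.0
```

```bash
python3 -c "
from h import *
st()"
```

```text
t13.28 tcp [ 0.4442 -0.1698  0.3138] yaw67.4 tilt0.0 F [-0.2 -0.6 -2.3] T [ 0.05  0.08 -0.02] w0.276 gf30.0 q [-0.53 -0.05  2.    0.    1.2  -0.14]
```

>>> arm_command(
  steps=[
    [0,0,0.1,0,0,0,1],
    [0,0,0.08,0,0,0,1],
  ],
)

```text
t: 13.52
ee_pos: [0.4442, -0.1697, 0.3065]
eef_rot: [0.832, 0.555, -0.0, -0.0]
contact_force: [0.7, -0.1, -1.4]
grip_width: 0.279
grip_force: 30.0
```

>>> arm_command(
  steps=[
    [0,0,0.06,0,0,0,1],
  ],
)

```text
t: 13.65
ee_pos: [0.4441, -0.1697, 0.3043]
eef_rot: [0.832, 0.555, -0.0, -0.0]
contact_force: [-3.4, 2.4, 5.3]
grip_width: 0.277
grip_force: 30.0
```

```bash
python3 -c "
from h import *
st()"
```

```text
t13.65 tcp [ 0.4441 -0.1697  0.3043] yaw67.4 tilt0.0 F [-3.4  2.4  5.3] T [ 0.15  0.41 -0.  ] w0.277 gf30.0 q [-0.53 -0.04  2.   -0.    1.18 -0.14]
```

>>> arm_command(
  steps=[
    [0,0,0.04,0,0,0,1],
    [0,0,0,0,0,0,1],
  ],
)

```text
t: 13.9
ee_pos: [0.4442, -0.1698, 0.3039]
eef_rot: [0.832, 0.555, -0.0, 0.0]
contact_force: [-5.8, 3.1, 8.2]
grip_width: 0.273
grip_force: 30.0
```

```bash
python3 - <<'E'
from h import *
o,R=st();g=o["ee_pos"]+.164*R[:,2]
c=read_camera("side");p=proj(c,[.504,-.1987,.08]).astype(int)
a=cv2.resize(c["img"][p[1]-38:p[1]+38,p[0]-50:p[0]+50],(800,600),interpolation=cv2.INTER_CUBIC)
cv2.imwrite("pics/a6.png",a[:,:,::-1]); print(p)
for z in(.062,.110): print(z,[np.round((proj(c,[.504,-.1987,z])-p+[50,38])*8)])
E
```

```text
t13.90 tcp [ 0.4442 -0.1698  0.3039] yaw67.4 tilt0.0 F [-5.8  3.1  8.2] T [0.34 0.67 0.  ] w0.273 gf30.0 q [-0.53 -0.04  2.   -0.    1.18 -0.14]
[273 135]
0.062 [array([404., 345.])]
0.11 [array([404., 235.])]
```

View pics/a6.png

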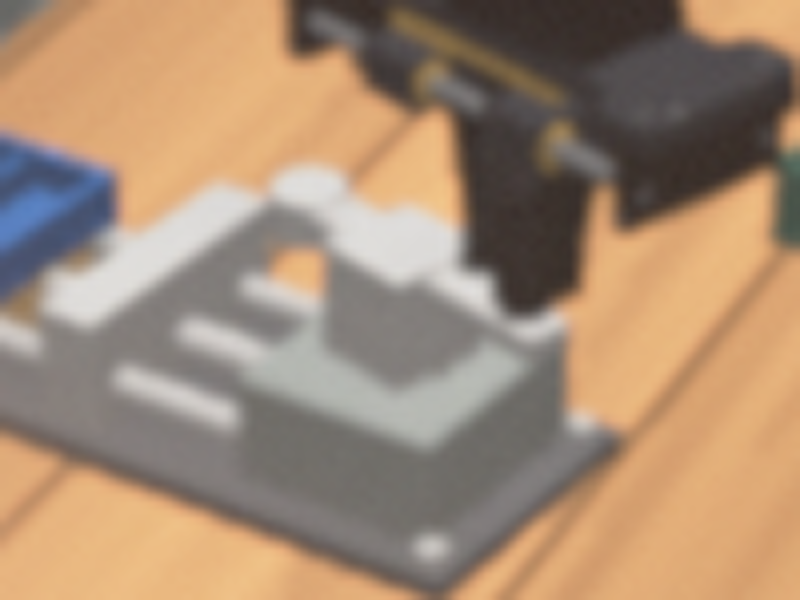

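The crop shows the hub sitting right down on the gearbox top, covering the collar, and the contact height matches the predicted seat (TCP 0.304). Next I'll compute the circle rows.

```bash
python3 - <<'E'
import numpy as np
a=np.radians(3+12*np.arange(31)); r=.0655/.04
P=np.c_[r*np.sin(a),-r*np.cos(a)]
print(np.round(np.diff(np.round(P,2),axis=0),2).tolist())
from h import *
T=cv2.imread("/tmp/top2.png");hsv=cv2.cvtColor(T,cv2.COLOR_BGR2HSV)
m=((hsv[...,0]>100)&(hsv[...,0]<130)&(hsv[...,1]>120));m[:, :370]=0;m[:,430:]=0;m[100:]=0;m[:35]=0
print("die",blobs(m))
col=T.mean(2)[60:130,384:400];print(np.round(col.mean(1)).astype(int))
E
```

```text
[[0.33, 0.06], [0.32, 0.12], [0.29, 0.19], [0.24, 0.24], [0.19, 0.29], [0.12, 0.32], [0.06, 0.33], [-0.02, 0.35], [-0.09, 0.33], [-0.16, 0.3], [-0.21, 0.27], [-0.27, 0.21], [-0.3, 0.16], [-0.33, 0.09], [-0.35, 0.02], [-0.33, -0.06], [-0.32, -0.12], [-0.29, -0.19], [-0.24, -0.24], [-0.19, -0.29], [-0.12, -0.32], [-0.06, -0.33], [0.02, -0.35], [0.09, -0.33], [0.16, -0.3], [0.21, -0.27], [0.27, -0.21], [0.3, -0.16], [0.33, -0.09], [0.35, -0.02]]
die [(1249.5, array([395.6,  61.5]), array([37.5, 35.9]), 8.1)]
[ 79  77  62  45  52  70  79  79  79  78  79  80  80  79  80  78  78  81
  70  52  44  46  69  83  85  88  89  88  88  89  88  89  89  88  89 108
 137 141 140 140 142 143 143 144 144 125  89  64  66  82  82  83  87  89
  88  88  88  87  88  87  88  89  87  86  86  87  86  87  87  86]
```

>>> arm_command(
  steps=[
    [0.33,0.06,-0.02,0,0,0,1],
    [0.32,0.12,0,0,0,0,1],
    [0.29,0.19,0,0,0,0,1],
    [0.24,0.24,0,0,0,0,1],
    [0.19,0.29,0,0,0,0,1],
  ],
)

```text
t: 14.58
ee_pos: [0.4992, -0.1318, 0.3037]
eef_rot: [0.832, 0.555, -0.0, -0.001]
contact_force: [-3.7, 1.2, 5.3]
grip_width: 0.279
grip_force: 30.0
```

```bash
cat >> h.py <<'E'
def wound(C=(.504,-.1987)):
    o,R=st();g=(o["ee_pos"]+.164*R[:,2])[:2]-C
    x,y=R[:2,0]@g,R[:2,1]@g; print("r %.4f a %.1f  tool-frame"%(np.hypot(x,y),np.degrees(np.arctan2(x,-y))),np.round(R.T@o["contact_force"],1),"radial F %.1f"%(g@o["contact_force"][:2]/np.hypot(*g)))
E
python3 -c "
from h import *
wound()"
```

```text
t14.57 tcp [ 0.4992 -0.1318  0.3037] yaw67.4 tilt0.1 F [-3.7  1.2  5.3] T [-0.04  0.69 -0.04] w0.279 gf30.0 q [-0.41  0.06  1.9   0.    1.18 -0.02]
r 0.0674 a 63.1  tool-frame [-0.3 -3.9 -5.3] radial F 1.5
```

Forces are small, so I'll keep going.

>>> arm_command(
  steps=[
    [0.12,0.32,0,0,0,0,1],
    [0.06,0.33,0,0,0,0,1],
    [-0.02,0.35,0,0,0,0,1],
    [-0.09,0.33,0,0,0,0,1],
    [-0.16,0.3,0,0,0,0,1],
    [-0.21,0.27,0,0,0,0,1],
    [-0.27,0.21,0,0,0,0,1],
    [-0.3,0.16,0,0,0,0,1],
    [-0.33,0.09,0,0,0,0,1],
    [-0.35,0.02,0,0,0,0,1],
  ],
)

```text
t: 15.82
ee_pos: [0.5635, -0.2265, 0.304]
eef_rot: [0.832, 0.555, 0.001, -0.0]
contact_force: [-1.0, 4.7, 4.7]
grip_width: 0.279
grip_force: 30.0
```

```bash
python3 -c "
from h import *
wound()"
```

```text
t15.82 tcp [ 0.5635 -0.2265  0.304 ] yaw67.4 tilt0.1 F [-1.   4.7  4.7] T [ 0.98  0.42 -0.06] w0.279 gf30.0 q [-0.51  0.27  1.67  0.    1.21 -0.12]
r 0.0658 a -177.8  tool-frame [ 3.9 -2.7 -4.7] radial F -2.9
```

>>> arm_command(
  steps=[
    [-0.33,-0.06,0,0,0,0,1],
    [-0.32,-0.12,0,0,0,0,1],
    [-0.29,-0.19,0,0,0,0,1],
    [-0.24,-0.24,0,0,0,0,1],
    [-0.19,-0.29,0,0,0,0,1],
    [-0.12,-0.32,0,0,0,0,1],
    [-0.06,-0.33,0,0,0,0,1],
    [0.02,-0.35,0,0,0,0,1],
    [0.09,-0.33,0,0,0,0,1],
    [0.16,-0.3,0,0,0,0,1],
  ],
)

```text
t: 17.08
ee_pos: [0.4493, -0.2348, 0.3035]
eef_rot: [0.832, 0.554, 0.001, 0.001]
contact_force: [9.9, 3.0, -2.9]
grip_width: 0.281
grip_force: 30.0
```

```bash
python3 - <<'E'
from h import *
wound()
S=read_camera("side");T=read_camera("top")
cv2.imwrite("/tmp/s7.png",S["img"][:,:,::-1])
# line along clamp axis in side view at z=.071: luminance & colour profile, s = distance beyond shaft axis
ax=np.array([np.cos(np.radians(-7.9)),np.sin(np.radians(-7.9))])
for n,C in(("side",S),("top",T)):
    out=[]
    for s in np.arange(40,150,3):
        q=np.array([.504,-.1987])+ax*s/1000
        p=proj(C,[*q,.068]).round().astype(int);out.append((int(s),*C["img"][p[1],p[0]].tolist()))
    print(n,out)
E
```

```text
t17.07 tcp [ 0.4493 -0.2348  0.3035] yaw67.3 tilt0.2 F [ 9.9  3.  -2.9] T [ 0.46 -2.25 -0.  ] w0.281 gf30.0 q [-0.64  0.04  1.93  0.    1.17 -0.24]
r 0.0651 a -56.5  tool-frame [6.6 8.  2.9] radial F -9.9
side [(40, 220, 200, 182), (43, 221, 193, 168), (46, 201, 181, 167), (49, 169, 159, 153), (52, 144, 139, 135), (55, 137, 133, 128), (58, 135, 131, 128), (61, 137, 132, 130), (64, 141, 136, 133), (67, 142, 138, 135), (70, 142, 138, 135), (73, 139, 134, 133), (76, 156, 152, 149), (79, 149, 144, 140), (82, 149, 144, 140), (85, 149, 145, 142), (88, 149, 144, 142), (91, 139, 135, 133), (94, 131, 127, 124), (97, 130, 125, 123), (100, 129, 124, 122), (103, 130, 125, 122), (106, 129, 125, 122), (109, 133, 128, 127), (112, 143, 138, 136), (115, 163, 158, 156), (118, 186, 182, 179), (121, 214, 210, 206), (124, 220, 218, 216), (127, 223, 221, 219), (130, 223, 221, 218), (133, 222, 220, 217), (136, 222, 220, 217), (139, 219, 217, 215), (142, 162, 165, 173), (145, 125, 133, 151), (148, 125, 133, 151)]
top [(40, 96, 106, 106), (43, 62, 63, 64), (46, 63, 65, 72), (49, 66, 67, 73), (52, 64, 67, 74), (55, 65, 69, 73), (58, 65, 68, 70), (61, 63, 68, 70), (64, 65, 68, 72), (67, 61, 65, 68), (70, 65, 65, 71), (73, 60, 64, 67), (76, 63, 65, 69), (79, 65, 67, 71), (82, 65, 66, 72), (85, 63, 66, 70), (88, 63, 64, 69), (91, 59, 62, 65), (94, 65, 66, 70), (97, 69, 70, 74), (100, 64, 66, 71), (103, 63, 66, 70), (106, 61, 64, 70), (109, 58, 59, 63), (112, 58, 59, 56), (115, 57, 57, 56), (118, 53, 52, 51), (121, 63, 62, 61), (124, 127, 136, 144), (127, 126, 134, 139), (130, 128, 136, 139), (133, 127, 133, 138), (136, 128, 135, 137), (139, 126, 131, 134), (142, 126, 131, 133), (145, 126, 131, 133), (148, 114, 119, 121)]
```

```bash
cat >> h.py <<'E'
def gap():
    C=read_camera("top");ax=np.array([np.cos(np.radians(-7.9)),np.sin(np.radians(-7.9))]);n=np.array([-ax[1],ax[0]])
    def prof(im):
        return np.array([[np.mean([cv2.getRectSubPix(im,(1,1),tuple(map(float,proj(C,[*(np.array([.504,-.1987])+ax*s/1000+n*w/1000),.069]))))[0,0] for w in(-20,-10,0,10,20)],0)] for s in range(90,210,2)])[:,0]
    return prof(C["img"]),prof(np.ascontiguousarray(cv2.imread("/tmp/top2.png")[:,:,::-1]))
E
python3 - <<'E'
from h import *
a,b=gap()
for s,x,y in zip(range(90,210,2),a,b): print(s,x.astype(int),y.astype(int),end="; ")
E
```

```text
90 [73 76 80] [79 81 87]; 92 [72 75 79] [78 80 84]; 94 [73 77 80] [76 77 78]; 96 [74 77 80] [75 75 75]; 98 [75 77 80] [69 68 68]; 100 [75 78 81] [64 62 61]; 102 [74 78 80] [62 60 59]; 104 [74 76 81] [67 66 65]; 106 [73 75 79] [96 96 98]; 108 [70 72 74] [129 134 139]; 110 [68 68 69] [138 145 154]; 112 [65 65 65] [135 144 150]; 114 [58 58 57] [135 143 148]; 116 [56 55 54] [136 144 149]; 118 [57 56 56] [136 144 149]; 120 [68 68 68] [134 142 146]; 122 [102 105 106] [133 140 144]; 124 [123 130 136] [134 141 144]; 126 [127 134 142] [135 142 144]; 128 [126 133 138] [135 142 144]; 130 [125 132 137] [133 139 141]; 132 [127 134 138] [107 111 112]; 134 [126 133 137] [80 81 84]; 136 [124 130 133] [80 83 85]; 138 [123 129 132] [80 83 86]; 140 [125 131 133] [80 83 86]; 142 [126 131 133] [79 82 86]; 144 [125 131 133] [79 81 85]; 146 [118 122 124] [79 82 85]; 148 [85 87 89] [80 83 86]; 150 [70 72 75] [80 82 86]; 152 [73 76 79] [80 83 86]; 154 [75 77 81] [81 83 87]; 156 [75 77 80] [81 83 86]; 158 [76 75 74] [83 81 80]; 160 [77 72 65] [85 79 72]; 162 [76 69 62] [83 77 67]; 164 [57 54 55] [61 59 59]; 166 [32 38 55] [35 42 59]; 168 [27 33 51] [31 38 57]; 170 [29 36 53] [33 40 58]; 172 [33 51 81] [38 55 87]; 174 [ 40  70 117] [ 44  76 126]; 176 [ 40  68 113] [ 43  74 122]; 178 [ 39  65 108] [ 42  71 117]; 180 [ 39  67 111] [ 43  72 119]; 182 [ 39  67 112] [ 43  73 121]; 184 [ 39  67 112] [ 43  73 122]; 186 [ 39  67 111] [ 43  74 121]; 188 [ 39  68 112] [ 44  74 122]; 190 [ 39  67 112] [ 44  74 122]; 192 [ 39  67 112] [ 43  73 121]; 194 [ 39  67 111] [ 43  72 120]; 196 [ 38  67 111] [ 43  73 120]; 198 [ 38  67 112] [ 43  72 120]; 200 [ 39  67 111] [ 42  72 120]; 202 [ 39  67 111] [ 43  72 120]; 204 [ 38  66 110] [ 42  71 118]; 206 [33 52 87] [37 57 93]; 208 [28 35 52] [31 38 56];
```

>>> arm_command(
  steps=[
    [0.21,-0.27,0,0,0,0,1],
    [0.27,-0.21,0,0,0,0,1],
    [0.3,-0.16,0,0,0,0,1],
    [0.33,-0.09,0,0,0,0,1],
    [0.35,-0.02,0,0,0,0,1],
    [0.33,0.06,0,0,0,0,1],
    [0.32,0.12,0,0,0,0,1],
    [0.29,0.19,0,0,0,0,1],
    [0.24,0.24,0,0,0,0,1],
    [0.19,0.29,0,0,0,0,1],
  ],
)

```text
t: 18.48
ee_pos: [0.4982, -0.1318, 0.3033]
eef_rot: [0.832, 0.555, -0.001, -0.002]
contact_force: [-3.2, 2.5, 6.7]
grip_width: 0.278
grip_force: 30.0
```

```bash
python3 -c "
from h import *
wound()"
```

```text
t18.48 tcp [ 0.4982 -0.1318  0.3033] yaw67.4 tilt0.2 F [-3.2  2.5  6.7] T [ 0.03  0.64 -0.1 ] w0.278 gf30.0 q [-0.41  0.06  1.91  0.    1.18 -0.02]
r 0.0675 a 61.9  tool-frame [ 1.1 -3.9 -6.7] radial F 2.8
```

>>> arm_command(
  steps=[
    [0.12,0.32,0,0,0,0,1],
    [0.06,0.33,0,0,0,0,1],
    [-0.02,0.35,0,0,0,0,1],
    [-0.09,0.33,0,0,0,0,1],
    [-0.16,0.3,0,0,0,0,1],
    [-0.21,0.27,0,0,0,0,1],
    [-0.27,0.21,0,0,0,0,1],
    [-0.3,0.16,0,0,0,0,1],
    [-0.33,0.09,0,0,0,0,1],
    [-0.35,0.02,0,0,0,0,1],
  ],
)

```text
t: 19.73
ee_pos: [0.5634, -0.2263, 0.3042]
eef_rot: [0.832, 0.555, 0.001, -0.0]
contact_force: [3.2, 2.4, 6.5]
grip_width: 0.279
grip_force: 30.0
```

```bash
cat >> h.py <<'E'
def jaw():
    a,b=gap();l=a.mean(1);s=np.arange(90,210,2)
    for k in range(len(s)-1):
        if s[k]>130 and l[k]>100>=l[k+1] and a[k,0]>80: print("jaw front %.1f"%(s[k]+2*(l[k]-100)/(l[k]-l[k+1])))
E
python3 -c "
from h import *
wound();jaw()"
```

```text
t19.73 tcp [ 0.5634 -0.2263  0.3042] yaw67.4 tilt0.1 F [3.2 2.4 6.5] T [ 0.62 -0.26 -0.06] w0.279 gf30.0 q [-0.51  0.27  1.67  0.    1.21 -0.12]
r 0.0656 a -178.0  tool-frame [ 3.5  2.  -6.4] radial F 1.9
jaw front 160.7
```

>>> arm_command(
  steps=[
    [-0.33,-0.06,0,0,0,0,1],
    [-0.32,-0.12,0,0,0,0,1],
    [-0.29,-0.19,0,0,0,0,1],
    [-0.24,-0.24,0,0,0,0,1],
    [-0.19,-0.29,0,0,0,0,1],
    [-0.12,-0.32,0,0,0,0,1],
    [-0.06,-0.33,0,0,0,0,1],
  ],
)

```text
t: 20.65
ee_pos: [0.4805, -0.2596, 0.3031]
eef_rot: [0.832, 0.555, 0.0, -0.001]
contact_force: [6.5, 4.9, 2.1]
grip_width: 0.274
grip_force: 30.0
```

```bash
python3 -c "
from h import *
wound()
a,b=gap()
for s,x in zip(range(140,180,2),a[25:]): print(s,x.astype(int),end=';')
# half-step rows for the rest
a=np.radians(267+6*np.arange(30));P=np.round(np.c_[1.6375*np.sin(a),-1.6375*np.cos(a)],2);print();print(np.round(np.diff(P,axis=0),2).tolist())
"
```

```text
t20.65 tcp [ 0.4805 -0.2596  0.3031] yaw67.4 tilt0.1 F [6.5 4.9 2.1] T [ 0.98 -1.32 -0.07] w0.274 gf30.0 q [-0.64  0.13  1.83  0.    1.18 -0.25]
r 0.0650 a -91.5  tool-frame [ 7.   4.1 -2. ] radial F -6.9
140 [102 104 106];142 [123 130 136];144 [126 133 140];146 [124 132 136];148 [124 131 135];150 [125 132 135];152 [124 132 134];154 [122 129 131];156 [122 128 130];158 [123 129 131];160 [124 129 130];162 [125 130 131];164 [117 122 124];166 [60 67 80];168 [27 32 49];170 [28 35 52];172 [32 49 80];174 [ 38  69 115];176 [ 39  67 112];178 [ 38  64 107];
[[0.0, -0.18], [0.02, -0.17], [0.04, -0.16], [0.05, -0.17], [0.07, -0.15], [0.09, -0.15], [0.1, -0.14], [0.11, -0.13], [0.13, -0.11], [0.14, -0.1], [0.15, -0.09], [0.15, -0.07], [0.17, -0.05], [0.16, -0.04], [0.17, -0.02], [0.18, 0.0], [0.17, 0.02], [0.16, 0.04], [0.17, 0.05], [0.15, 0.07], [0.15, 0.09], [0.14, 0.1], [0.13, 0.11], [0.11, 0.13], [0.1, 0.14], [0.09, 0.15], [0.07, 0.15], [0.05, 0.17], [0.04, 0.16]]
```

>>> arm_command(
  steps=[
    [0,-0.18,0,0,0,0,1],
    [0.02,-0.17,0,0,0,0,1],
    [0.04,-0.16,0,0,0,0,1],
    [0.05,-0.17,0,0,0,0,1],
    [0.07,-0.15,0,0,0,0,1],
    [0.09,-0.15,0,0,0,0,1],
    [0.1,-0.14,0,0,0,0,1],
    [0.11,-0.13,0,0,0,0,1],
    [0.13,-0.11,0,0,0,0,1],
  ],
)

```text
t: 21.82
ee_pos: [0.441, -0.2167, 0.3037]
eef_rot: [0.832, 0.555, 0.001, 0.002]
contact_force: [9.1, -2.1, -1.7]
grip_width: 0.273
grip_force: 30.0
```

```bash
python3 -c "
from h import *
wound()
a,b=gap()
for s,x in zip(range(160,180,2),a[35:]): print(s,x.astype(int),end=';')
"
```

```text
t21.82 tcp [ 0.441  -0.2167  0.3037] yaw67.4 tilt0.2 F [ 9.1 -2.1 -1.7] T [-0.29 -1.95 -0.07] w0.273 gf30.0 q [-0.62 -0.    1.97  0.    1.17 -0.22]
r 0.0651 a -39.0  tool-frame [1.6 9.2 1.7] radial F -8.1
160 [124 130 132];162 [126 131 133];164 [126 132 132];166 [124 130 130];168 [86 90 96];170 [33 40 56];172 [33 49 80];174 [ 39  70 117];176 [ 40  68 114];178 [ 39  65 109];
```

>>> arm_command(
  steps=[
    [0.14,-0.1,0,0,0,0,1],
    [0.15,-0.09,0,0,0,0,1],
    [0.15,-0.07,0,0,0,0,1],
    [0.17,-0.05,0,0,0,0,1],
    [0.16,-0.04,0,0,0,0,1],
    [0.17,-0.02,0,0,0,0,1],
    [0.18,0,0,0,0,0,1],
  ],
)

```text
t: 22.75
ee_pos: [0.4441, -0.1706, 0.3038]
eef_rot: [0.832, 0.555, -0.001, 0.002]
contact_force: [3.5, -4.5, 2.3]
grip_width: 0.277
grip_force: 30.0
```

```bash
python3 -c "
from h import *
wound()
a,b=gap()
for s,x in zip(range(160,180,2),a[35:]): print(s,x.astype(int),end=';')
"
```

```text
t22.75 tcp [ 0.4441 -0.1706  0.3038] yaw67.4 tilt0.2 F [ 3.5 -4.5  2.3] T [-1.03 -0.79 -0.03] w0.277 gf30.0 q [-0.53 -0.04  2.01 -0.    1.18 -0.14]
r 0.0658 a 2.1  tool-frame [-2.8  5.  -2.2] radial F -5.1
160 [126 133 135];162 [128 134 135];164 [129 134 136];166 [129 134 135];168 [128 132 132];170 [ 95 100 106];172 [40 56 85];174 [ 39  69 118];176 [ 40  69 116];178 [ 39  67 111];
```

>>> arm_command(
  steps=[
    [0.17,0.02,0,0,0,0,1],
    [0.16,0.04,0,0,0,0,1],
    [0.17,0.05,0,0,0,0,1],
  ],
)

```text
t: 23.18
ee_pos: [0.4556, -0.1531, 0.3035]
eef_rot: [0.832, 0.555, -0.001, 0.0]
contact_force: [-3.1, -5.8, 4.1]
grip_width: 0.277
grip_force: 30.0
```

```bash
python3 -c "
from h import *
wound()
a,b=gap()
for s,x in zip(range(166,180,2),a[38:]): print(s,x.astype(int),end=';')
"
```

```text
t23.18 tcp [ 0.4556 -0.1531  0.3035] yaw67.4 tilt0.1 F [-3.1 -5.8  4.1] T [-1.46  0.42 -0.01] w0.277 gf30.0 q [-0.49 -0.03  1.99 -0.    1.18 -0.09]
r 0.0665 a 20.4  tool-frame [-6.5 -0.7 -4.1] radial F -1.7
166 [130 135 136];168 [130 136 135];170 [118 122 125];172 [ 63  78 103];174 [ 39  70 119];176 [ 40  69 117];178 [ 40  68 112];
```

Tangential resistance is rising slightly, so from here I'll take small steps of 3–6°.

>>> arm_command(
  steps=[
    [0.08,0.03,0,0,0,0,1],
    [0.07,0.04,0,0,0,0,1],
  ],
)

```text
t: 23.48
ee_pos: [0.4598, -0.1487, 0.303]
eef_rot: [0.832, 0.555, -0.002, -0.001]
contact_force: [-7.3, -5.3, 6.6]
grip_width: 0.279
grip_force: 30.0
```

```bash
python3 -c "
from h import *
wound()"
```

```text
t23.48 tcp [ 0.4598 -0.1487  0.303 ] yaw67.4 tilt0.3 F [-7.3 -5.3  6.6] T [-1.37  1.17 -0.05] w0.279 gf30.0 q [-0.48 -0.02  1.98 -0.    1.18 -0.08]
r 0.0672 a 25.3  tool-frame [-7.7 -4.8 -6.6] radial F 1.0
```

>>> arm_command(
  steps=[
    [0.08,0.05,0,0,0,0,1],
    [0.07,0.04,0,0,0,0,1],
  ],
)

```text
t: 23.72
ee_pos: [0.4647, -0.1444, 0.3024]
eef_rot: [0.832, 0.555, -0.003, -0.002]
contact_force: [-9.4, -6.5, 8.0]
grip_width: 0.274
grip_force: 30.0
```

```bash
python3 -c "
from h import *
wound()
a,b=gap()
for s,x in zip(range(166,180,2),a[38:]): print(s,x.astype(int),end=';')
"
```

```text
t23.73 tcp [ 0.4647 -0.1444  0.3024] yaw67.4 tilt0.5 F [-9.4 -6.5  8. ] T [-1.21  1.73 -0.06] w0.274 gf30.0 q [-0.46 -0.01  1.98 -0.    1.18 -0.07]
r 0.0679 a 30.6  tool-frame [-9.6 -6.2 -7.9] radial F 0.4
166 [131 137 137];168 [132 136 136];170 [118 123 125];172 [ 63  78 103];174 [ 38  69 119];176 [ 40  69 117];178 [ 39  67 112];
```

>>> arm_command(
  steps=[
    [0.08,0.06,0,0,0,0,1],
    [0.05,0.04,0,0,0,0,1],
  ],
)

```text
t: 24.02
ee_pos: [0.4697, -0.1408, 0.3021]
eef_rot: [0.832, 0.555, -0.004, -0.004]
contact_force: [-14.0, -3.7, 10.6]
grip_width: 0.277
grip_force: 30.0
```

```bash
python3 - <<'E'
from h import *
wound()
a,b=gap()
for s,x in zip(range(166,180,2),a[38:]): print(s,x.astype(int),end=';')
S=read_camera("side");T=read_camera("top");p=proj(S,[.55,-.2,.08]).astype(int);q=proj(T,[.62,-.21,.08]).astype(int)
f=lambda i,p:cv2.resize(i[p[1]-38:p[1]+38,p[0]-50:p[0]+50],(400,304),interpolation=cv2.INTER_CUBIC)
cv2.imwrite("pics/a7.png",np.hstack([f(S["img"],p),f(T["img"],q)])[:,:,::-1])
E
```

```text
t24.02 tcp [ 0.4697 -0.1408  0.3021] yaw67.4 tilt0.6 F [-14.   -3.7  10.6] T [-0.82  2.57 -0.08] w0.277 gf30.0 q [-0.45  0.    1.97 -0.    1.18 -0.06]
r 0.0684 a 35.6  tool-frame [ -8.8 -11.6 -10.5] radial F 4.3
166 [131 138 138];168 [132 137 137];170 [119 123 125];172 [ 63  78 103];174 [ 38  69 119];176 [ 41  70 118];178 [ 41  68 113];
```

View pics/a7.png

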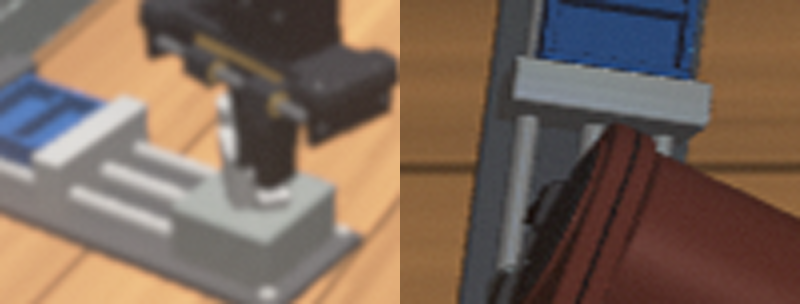

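The jaw is flush against the die (top crop: jaw and die touch at (610,75)), and it hasn't moved despite another 15° of rising resistance, so it is closed. I'll relax the strain, then release.

>>> arm_command(
  steps=[
    [-0.05,-0.04,0,0,0,0,1],
    [-0.08,-0.06,0,0,0,0,1],
    [-0.07,-0.04,0,0,0,0,1],
    [-0.08,-0.05,0,0,0,0,1],
    [0,0,0,0,0,0,1],
  ],
)

```text
t: 24.8
ee_pos: [0.4604, -0.148, 0.303]
eef_rot: [0.832, 0.555, -0.0, -0.001]
contact_force: [-1.7, 5.8, 2.0]
grip_width: 0.278
grip_force: 30.0
```

```bash
python3 -c "
from h import *
wound()"
```

```text
t24.80 tcp [ 0.4604 -0.148   0.303 ] yaw67.4 tilt0.1 F [-1.7  5.8  2. ] T [0.88 0.04 0.08] w0.278 gf30.0 q [-0.47 -0.02  1.98  0.    1.18 -0.08]
r 0.0673 a 26.7  tool-frame [ 4.6 -3.8 -2. ] radial F 5.5
```

>>> arm_command(
  steps=[
    [0.06,0.03,0,0,0,0,1],
    [0,0,0,0,0,0,1],
  ],
)

```text
t: 25.05
ee_pos: [0.462, -0.1466, 0.3029]
eef_rot: [0.832, 0.555, -0.001, -0.001]
contact_force: [-5.1, 3.1, 4.5]
grip_width: 0.281
grip_force: 30.0
```

```bash
python3 -c "
from h import *
wound()
a,b=gap()
for s,x in zip(range(166,180,2),a[38:]): print(s,x.astype(int),end=';')"
```

```text
t25.05 tcp [ 0.462  -0.1466  0.3029] yaw67.4 tilt0.2 F [-5.1  3.1  4.5] T [ 0.38  0.87 -0.07] w0.281 gf30.0 q [-0.47 -0.02  1.98 -0.    1.18 -0.07]
r 0.0674 a 28.2  tool-frame [ 0.9 -5.9 -4.5] radial F 5.6
166 [131 136 136];168 [132 137 136];170 [112 117 120];172 [53 68 96];174 [ 38  69 119];176 [ 40  70 118];178 [ 40  68 112];
```

The jaw edge backed off by about 0.2 mm, so I'll wind it closed again and release with almost no reversal.

>>> arm_command(
  steps=[
    [0.06,0.04,0,0,0,0,1],
    [0.06,0.05,0,0,0,0,1],
    [0.05,0.05,0,0,0,0,1],
    [0,0,0,0,0,0,1],
  ],
)

```text
t: 25.6
ee_pos: [0.4688, -0.142, 0.3025]
eef_rot: [0.832, 0.555, -0.003, -0.003]
contact_force: [-11.3, 5.8, 9.0]
grip_width: 0.279
grip_force: 30.0
```

```bash
python3 -c "
from h import *
wound()
a,b=gap()
for s,x in zip(range(166,180,2),a[38:]): print(s,x.astype(int),end=';')"
```

```text
t25.60 tcp [ 0.4688 -0.142   0.3025] yaw67.4 tilt0.5 F [-11.3   5.8   9. ] T [ 0.78  2.09 -0.06] w0.279 gf30.0 q [-0.45 -0.    1.97 -0.    1.18 -0.06]
r 0.0678 a 34.8  tool-frame [  1.  -12.8  -8.9] radial F 11.0
166 [131 137 137];168 [132 137 137];170 [119 123 125];172 [ 63  78 104];174 [ 38  70 120];176 [ 40  70 118];178 [ 41  68 113];
```

Closed again. I'll ease the radial load and open.

>>> arm_command(
  steps=[
    [0.02,-0.03,-0.01,0,0,0,1],
    [0,0,0,0,0,0,0.6],
    [0,0,0,0,0,0,0.5],
    [0,0,0,0,0,0,0.4],
    [0,0,0,0,0,0,0.3],
    [0,0,0,0,0,0,0.3],
    [0,0,0,0,0,0,0.3],
  ],
)

```text
t: 26.52
ee_pos: [0.4699, -0.1414, 0.304]
eef_rot: [0.832, 0.555, 0.0, 0.0]
contact_force: [0.2, 0.4, 0.1]
grip_width: 0.691
grip_force: 0.0
```

```bash
python3 -c "
from h import *
wound()
a,b=gap()
for s,x in zip(range(166,180,2),a[38:]): print(s,x.astype(int),end=';')"
```

```text
t26.52 tcp [ 0.4699 -0.1414  0.304 ] yaw67.4 tilt0.0 F [0.2 0.4 0.1] T [-0.01 -0.07  0.  ] w0.691 gf0.0 q [-0.45 -0.    1.97 -0.    1.18 -0.06]
r 0.0666 a 36.6  tool-frame [ 0.4  0.  -0.1] radial F 0.2
166 [132 138 138];168 [133 137 137];170 [119 124 126];172 [ 64  79 104];174 [ 39  70 119];176 [ 40  70 117];178 [ 41  68 113];
```

Released cleanly, with the jaw still closed. I'll raise straight up and clear the area.

>>> arm_command(
  steps=[
    [0,0,-0.2,0,0,0,0.3],
    [0,0,-0.4,0,0,0,0.3],
    [0,0,-0.6,0,0,0,0.3],
    [0,0,-0.6,0,0,0,0.3],
    [0,0,-0.6,0,0,0,0.3],
    [-0.6,0,-0.3,0,0,0,0.3],
    [-0.8,0,0,0,0,0,0.3],
    [-0.8,0,0,0,0,0,0.3],
    [-0.8,0,0,0,0,0,0.3],
    [-0.5,0,0,0,0,0,0.3],
    [0,0,0,0,0,0,0.3],
  ],
)

```text
t: 27.95
ee_pos: [0.4156, -0.2716, 0.4132]
eef_rot: [0.833, 0.554, 0.0, 0.001]
contact_force: [-0.7, 0.4, -0.6]
grip_width: 0.699
grip_force: 0.0
```

```bash
python3 - <<'E'
from h import *
st()
a,b=gap()
for s,x in zip(range(166,180,2),a[38:]): print(s,x.astype(int),end=';')
# seated check: hub top face located in both fixed views
c=read_camera("wrist");S=read_camera("side");T=read_camera("top")
for n,C in(("top",T),("side",S)):
    p=proj(C,[.504,-.1987,.110]);u,v=int(p[0])-14,int(p[1])-12
    w=C["img"][v:v+24,u:u+28].astype(int);print("\n",n,np.round(p,1),u,v);print(w.mean(2)[::2,::2].astype(int))
E
```

```text
t27.95 tcp [ 0.4156 -0.2716  0.4132] yaw67.2 tilt0.1 F [-0.7  0.4 -0.6] T [-0.03 -0.11 -0.  ] w0.699 gf0.0 q [-0.74 -0.1   1.84 -0.    1.39 -0.34]
166 [119 125 125];168 [120 125 124];170 [109 112 114];172 [57 71 93];174 [ 35  63 108];176 [ 37  64 107];178 [ 37  62 102];
 top [390.2 146.7] 376 134
[[ 99  99  97  99  97  96 113 123  97  79 114 124  99 127]
 [ 96  98  97 101  77 124 126 125 107 120 124 127 126 100]
 [ 99 100 100  93 127 128 128 125 126 101 126 127 125 128]
 [ 99 100  94 130 126 128 131 127 126 126 135 126 126  93]
 [ 99 110 127 126 129 127 129 129 128 126 127 117  88  97]
 [117 128 126 126 126 128 128 130 130 127 125 129  96  96]
 [ 68 128 128 125 124 126 128 127 130 128 128 128 129  90]
 [ 51  83 131 128 126 123 128 128 128 130 128 129  90  99]
 [ 98 128  98 128 125 126 125 126 126 128 133  97  97  99]
 [127 127 132 110 127 125 126 124 128 128  92  98  99  99]
 [127 129 130 132 114 129 126 126 112  96  98 100  97  97]
 [128 130 135  98  44 121 128 100 100  98  99  99 100  95]]

 side [273.6 126.4] 259 114
[[171 167 167 172 177 176 159 161 177 182 181 183 181 185]
 [166 166 175 198 211 211 206 192 181 182 181 185 187 189]
 [167 170 179 211 217 218 217 192 182 182 184 187 189 187]
 [172 170 159 167 203 208 204 171 174 173 183 188 188 181]
 [171 167 145 128 185 213 215 186 118  94 118 167 182 170]
 [166 150 151 161 186 218 218 154  67  62  63 117 170 165]
 [149 155 174 199 218 218 219 150  61  61  57 103 164 167]
 [154 175 174 171 215 216 216 151  61  56  57  97 163 168]
 [175 178 177 144 196 214 214 152  63  57  57  97 164 170]
 [184 182 179 141 160 174 178 148  65  58  55  88 161 172]
 [203 199 190 146 119 129 145 145  67  58  57  87 163 174]
 [164 185 189 146 119 126 130 132  70  58  56  85 163 177]]
```

```bash
python3 -c "
from rig import order
print(order.job_done())"
```

```text
the job is handed in; nothing more can be done
None
```

The steel crank is seated on the shaft and wound clockwise about two turns until the jaw closed against the blue die. I then let go of the knob and handed the job in at about 28 s; along the way the jaw backed off about 0.2 mm once and I wound it closed again before letting go.

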